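# Set the blue regulator knob to its mark and pull it out to lock

## Task

Two small air regulators stand on the dental counter. On the one with the blue knob, turn the knob until its white pointer stands at the orange mark on its dial, then pull the knob straight up as far as it goes to lock it, and let go. Do not pull it up before it points at the mark, and leave the green knob alone.

Things in the scene. Friction and masses are not known exactly. Their poses are not given: they have to be found in the camera images.
- blue_grip (a point): Grip point on the blue knob's upright axis, 97 mm above the counter pushed in (start), 113 mm fully up. Round ribbed cap, 43 mm diameter, top 16 mm above this point; under it a black skirt, 58 mm diameter, top 24 mm below this point. Turns against 0.05 N m friction and stays put; needs 0.5 to 1.4 rad anticlockwise from above. Slides up 16 mm to a stop against 4 N friction and stays up.
- blue_pointer (a point): Point turning and rising with the blue knob, 40 mm from its axis in the direction of its white pointer, 24 mm below blue_grip. The white pointer, 7 mm wide, lies on the black skirt and ends 35 mm from the axis; a white line on the cap's top runs the same way. The knob sits on a fixed white box 120 x 120 x 60 mm high.
- blue_mark (a point): Centre of the orange mark, a block 14 x 11 x 5 mm on the dark grey dial disc (96 mm diameter, fixed) around the blue knob, 40 mm from the knob's axis, 65 mm above the counter. Its direction from the axis is the one the pointer must take. The other regulator's dial has a like mark, of no concern here.
- green_pointer (a point): The same pointer point on the other regulator, alike but with a green knob: 40 mm from that knob's axis, 73 mm above the counter. It must not be moved.
Mind the look-alikes: they are no part of the job. Leave any red or turquoise look-alike of the part that bears blue_grip alone.

How it is judged:
By the outcome, as a careful person would: the job done as asked, in the order asked, and still so for the second after the job is handed in, with the robot touching nothing.
It also fails if it takes over 35 s, if anything falls off the work surface, if the arm or the gripper's body presses on something with over 40 N, if the wrist force passes 120 N, or if a joint passes its speed limit or range.

## Robot

A 6-joint arm with a two-finger parallel gripper is mounted at the origin on the work surface. World frame = base frame: x ahead of the robot, y to its left, z up, the work surface at z = 0. Lengths are in m, angles in rad, forces in N, time in s.
With the tool pointing down it reaches from about 0.35 to 0.85 m from the base axis. Payload 8.1 kg.
Tool frame: the origin (TCP) lies at the very end of the fingers, on their centre line; the grasp point (between the pads) lies 19 mm behind it; z points along the fingers, y is the direction in which the jaws open and shut (so a half turn about z gives the same grasp; the last joint's range is limited). The gripper opens to 93 mm and grips with 3 to 60 N. Pads are 15 mm wide; open, the fingers measure 128 mm over their backs; the gripper's body (75 mm by 188 mm) begins 65 mm behind the grasp point.
Start: joints at [-1.373, 0.13, 1.488, -0, 1.523, -0.085], TCP at [0.167, -0.576, 0.186] pointing down, gripper open.
Joint ranges: [-2.96, 2.96], [-0.89, 2.26], [0.02, 2.5], [-1.34, 4.48], [0, 2.73], [-2.66, 2.66]. Speed limits (rad/s): [2.39, 2.39, 2.79, 3.14, 3.14, 3.14].

## Interface

Orientations are given as a rotation vector (axis times angle).
In Python, from plant import robot gives the robot as it stands.
- The arm moves only by the shell command python3 -m inch 'ROWS' [FORCE]. ROWS is JSON, a list that holds one entry, the list of rows, each a list of 7 numbers: the shift along the tool's x, y, z in cm, then the turn, a rotation vector about the tool's x, y, z in degrees, then the gripper command: -1 is fully open, 1 is shut, values between are in proportion. A call has 1 to 5 rows; each row shifts and turns the commanded pose from where the row before left it, along the tool's axes as they then stand; what a row does not reach is not made up. A row lasts 1/10 s, in which the tool goes at most 50 mm and 8.59 degrees, less where a joint would pass 70% of its speed; a pose out of reach is approached as far as the arm can. A call with a gripper value outside its range is refused whole. The fingers move at their own pace and stop on an object; FORCE is the grip in N (left out, the last holds). Time passes only in rows, so rows that do not move let the fingers close. It gives the time, the measured TCP pose, the force and the opening at its end, in the units of the state.
- robot.read_state(): the state, without advancing time (a new reading comes with each control period).
- robot.read_camera(name): name is "scene" or "top" or "wrist"; returns a dict with "image" (400x640x3 uint8, blue, green, red), "K" (3x3 intrinsics, pixels), "R" (3x3) and "t" (3): a world point X has camera coordinates R X + t; the wrist camera has in their place "tool_from_camera" (4x4, takes a point from camera to tool coordinates, whose origin is the TCP and whose axes are the flange's). Camera axes: x right, y down, z forward; pixel columns grow to the right and rows downward; lengths in m; the calibration is good to about 2 mm. A picture is of the moment at which its call begins: read the wrist's pose just before it. There is no depth.
- robot.close_job(): hands the job in, once; it reports no verdict.
The state is a dict: "t": time; "q": joint angles; "dq": joint speeds; "joint_torque": joint torques, N m; "tool_pos": TCP position; "orientation": TCP orientation; "force": force on the tool from outside, world axes, zero at the start; "wrist_torque": the same for the moment, N m; "opening": finger opening in m.
Only numpy, scipy, OpenCV 4.12 (cv2) and the standard library are available. Lean on these libraries where they do the work, as an engineer would, in place of code of your own. Each camera call takes 0.05 s, during which the arm holds its last target. There are 200 camera calls.

## Working session

There is one attempt and no reset: what is moved stays moved. The work goes in short steps, Python scripts to look and compute and a shell command to move; the robot and the scene stay as the last step left them, time stands still between calls to the robot, and variables do not carry over. Pictures are saved under pics/ and viewed, about 8 in all and at most 12, crops included, and the job is handed in when it is done.

```bash
mkdir -p pics; ls
python3 - <<'E'
from plant import robot
import cv2,json
s=robot.read_state(); print(s)
for n in("scene","top"):
    c=robot.read_camera(n); cv2.imwrite(f"pics/{n}0.png",c["image"]); print(n,c["K"],c["R"],c["t"])
E
```

```text
pics
{'t': 0.0, 'q': array([-1.37340222e+00,  1.31167184e-01,  1.48928149e+00, -3.41641480e-05,
        1.52296913e+00, -8.53852429e-02]), 'dq': array([-7.80754044e-04, -1.49643840e-03, -2.91143032e-04,  9.64426597e-05,
       -1.64190664e-03, -1.91317905e-04]), 'joint_torque': array([-1.08884840e-03, -5.59830987e+01, -4.91769075e+01,  7.66411331e-02,
        3.50846106e-02, -1.25898000e-04]), 'tool_pos': array([ 0.16730929, -0.57555238,  0.18508268]), 'orientation': array([-3.10844049e+00, -4.42456343e-01,  2.13870596e-04]), 'force': array([ 0.55821862, -0.04569472,  0.67890173]), 'wrist_torque': array([0.0002123 , 0.07704917, 0.01867299]), 'opening': 0.09294830718963419}
scene [[444.19777165   0.         318.60823274]
 [  0.         444.19777165 200.89519632]
 [  0.           0.           1.        ]] [[-0.24207921  0.97025082  0.00331746]
 [ 0.52817105  0.13464618 -0.83839474]
 [-0.81389987 -0.20120576 -0.54505344]] [ 0.03614997 -0.20202118  1.3098245 ]
top [[363.01575923   0.         318.82671231]
 [  0.         363.01575923 201.18117858]
 [  0.           0.           1.        ]] [[ 0.00846624 -0.9999063  -0.01075732]
 [-0.98325681 -0.00636603 -0.18211402]
 [ 0.18202847  0.01211902 -0.98321857]] [0.08890048 0.48127313 0.76731467]
```

View pics/top0.png

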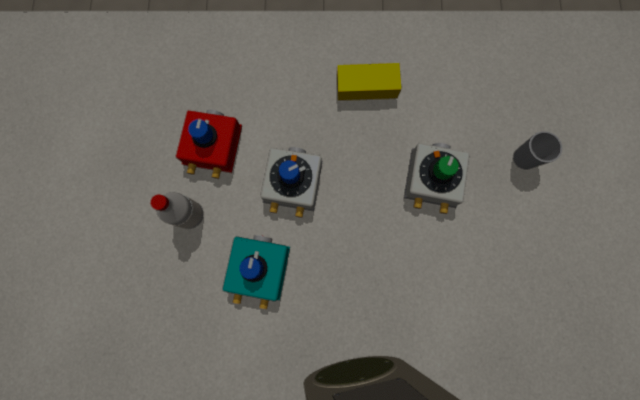

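View pics/scene0.png

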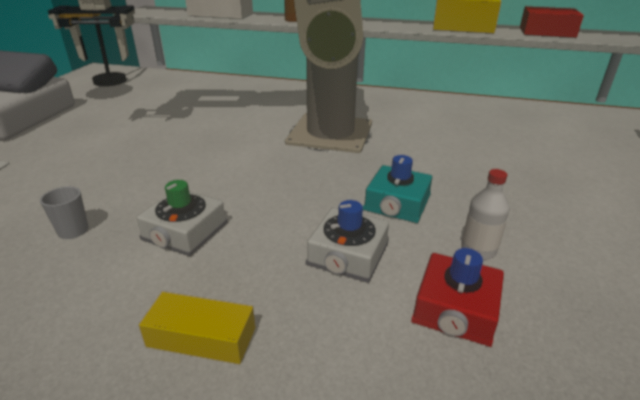

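The top view shows the blue regulator on a white box, with its knob at about (290,170), its mark at about (293,158), and its pointer to the upper right. The scene view shows the knob at (350,215) and the mark at (342,240). I'll enlarge both.

Run:
```python
import cv2,numpy as np
a=cv2.imread("pics/top0.png")[140:220,255:330]; b=cv2.imread("pics/scene0.png")[190:270,310:385]
cv2.imwrite("pics/crop1.png",np.hstack([cv2.resize(i,None,fx=5,fy=5,interpolation=cv2.INTER_CUBIC) for i in(a,b)]))
```

```text
(no output)
```

View pics/crop1.png

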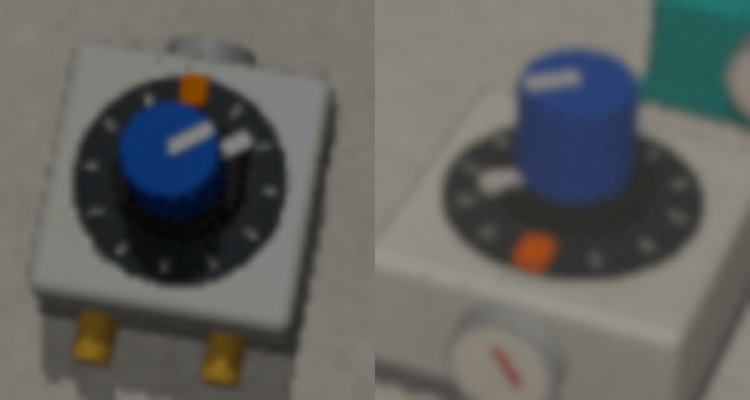

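```bash
cat > h.py <<'E'
import numpy as np
from plant import robot
def ray(c,u,v,z):
    "world point on plane z at pixel, fixed cameras"
    d=c["R"].T@np.linalg.solve(c["K"],[u,v,1]); o=-c["R"].T@c["t"]
    return o+d*(z-o[2])/d[2]
E
python3 - <<'E'
from h import *
from scipy.spatial.transform import Rotation as Ro
T=robot.read_camera("top");S=robot.read_camera("scene")
for n,c,u,v,z in [("cap",T,288.8,170,.113),("dial",T,291,176.2,.0625),("mark",T,293.8,158,.067),("ptr",T,305.2,167.8,.074),
 ("cap",S,350.6,206,.113),("dial",S,349.6,229.6,.0625),("mark",S,341.8,240.4,.067),("ptr",S,333.4,226.6,.074)]:
    print(n,ray(c,u,v,z).round(4))
s=robot.read_state();print(s["t"],Ro.from_rotvec(s["orientation"]).as_matrix().round(3))
w=robot.read_camera("wrist");print(w["K"],w["tool_from_camera"])
E
```

```text
cap [0.5335 0.1547 0.113 ]
dial [0.5332 0.1544 0.0625]
mark [0.5738 0.1487 0.067 ]
ptr [0.5494 0.1226 0.074 ]
cap [0.5394 0.1547 0.113 ]
dial [0.5406 0.1553 0.0625]
mark [0.5807 0.1489 0.067 ]
ptr [0.5542 0.128  0.074 ]
0.2 [[ 0.96   0.279 -0.   ]
 [ 0.279 -0.96   0.001]
 [ 0.    -0.001 -1.   ]]
[[353.69161246   0.         316.69906093]
 [  0.         353.69161246 196.64007779]
 [  0.           0.           1.        ]] [[ 5.63534385e-04 -9.61924918e-01 -2.73313254e-01  7.51737487e-02]
 [ 9.99999833e-01  5.76817668e-04  3.17547829e-05 -3.78386733e-04]
 [ 1.27106197e-04 -2.73313226e-01  9.61925082e-01 -1.97380980e-01]
 [ 0.00000000e+00  0.00000000e+00  0.00000000e+00  1.00000000e+00]]
```

```bash
python3 -m inch '[[[4,-2.8,0,0,0,0,-1],[4,-2.8,0,0,0,0,-1],[4,-2.8,0,0,0,0,-1],[4,-2.8,0,0,0,0,-1],[4,-2.8,0,0,0,0,-1]]]' && python3 -m inch '[[[4,-2.8,0,0,0,0,-1],[4,-2.8,0,0,0,0,-1],[4,-2.8,0,0,0,0,-1],[4,-2.8,0,0,0,0,-1],[4,-2.8,0,0,0,0,-1]]]' && python3 -m inch '[[[2,-4,0,0,0,0,-1],[2,-4,0,0,0,0,-1],[2,-4,0,0,0,0,-1],[2,-4,0,0,0,0,-1],[2,-4,0,0,0,0,-1]]]' && python3 -m inch '[[[2,-4,0,0,0,0,-1],[2,-4,0,0,0,0,-1],[2,-4,0,0,0,0,-1],[0,0,0,0,0,8,-1],[0,0,0,0,0,8,-1]]]' && python3 -m inch '[[[0,0,0,0,0,8,-1],[0,0,0,0,0,8,-1],[0,0,0,0,0,8,-1],[0,0,0,0,0,8,-1],[0,0,0,0,0,0,-1]]]'
cat >> h.py <<'E'
from scipy.spatial.transform import Rotation as Ro
import cv2
def wrist(name):
    "save wrist picture and its pose"
    s=robot.read_state(); w=robot.read_camera("wrist"); cv2.imwrite(f"pics/{name}.png",w["image"])
    P=np.eye(4);P[:3,:3]=Ro.from_rotvec(s["orientation"]).as_matrix();P[:3,3]=s["tool_pos"]
    np.savez(name+".npz",M=P@w["tool_from_camera"],K=w["K"],P=P)
    print(s["t"],s["tool_pos"].round(4),"yaw",np.degrees(np.arctan2(P[1,0],P[0,0])).round(2),"q6",s["q"][5].round(2),s["force"].round(1))
def wray(name,u,v,z):
    f=np.load(name+".npz");d=f["M"][:3,:3]@np.linalg.solve(f["K"],[u,v,1]);o=f["M"][:3,3]
    return o+d*(z-o[2])/d[2]
E
python3 -c "from h import *;wrist('w1')"
```

```text
t: 0.75
tool_pos: [0.3212, -0.3843, 0.1861]
orientation: [3.11, 0.442, 0.0]
force: [0.7, -0.5, 0.2]
opening: 0.0933
t: 1.25
tool_pos: [0.4744, -0.1939, 0.1863]
orientation: [3.11, 0.443, 0.001]
force: [1.3, -1.1, 0.1]
opening: 0.0931
t: 1.75
tool_pos: [0.5136, 0.0262, 0.1862]
orientation: [3.11, 0.443, 0.001]
force: [1.0, -1.0, -0.9]
opening: 0.0931
t: 2.25
tool_pos: [0.5375, 0.158, 0.1857]
orientation: [3.142, 0.002, -0.001]
force: [-0.3, 0.2, 0.3]
opening: 0.0929
t: 2.75
tool_pos: [0.5376, 0.1562, 0.186]
orientation: [3.02, -0.864, -0.0]
force: [0.3, 0.4, -0.5]
opening: 0.0929
2.75 [0.5376 0.1562 0.186 ] yaw -31.93 q6 2.32 [ 0.3  0.4 -0.5]
```

View pics/w1.png

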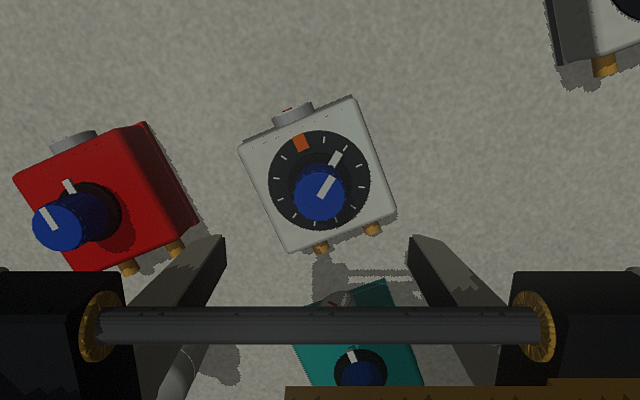

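The wrist view shows the dial ellipse centred at about (319,180), the cap top at about (320,193), the mark at (301,143) and the pointer's outer part at (336,158).

Run:
```python
from h import *
for n,u,v,z in[("dial",319,180,.0625),("cap",319.5,193,.113),("mark",301,143,.067),("ptr",336.5,157.5,.0745)]:print(n,wray("w1",u,v,z).round(4))
w=cv2.imread("pics/w1.png")[115:240,245:395];cv2.imwrite("pics/w1c.png",cv2.resize(w,None,fx=4,fy=4,interpolation=cv2.INTER_CUBIC))
```

```text
dial [0.5363 0.1541 0.0625]
cap [0.5374 0.1534 0.113 ]
mark [0.5745 0.1494 0.067 ]
ptr [0.5479 0.1289 0.0745]
```

View pics/w1c.png

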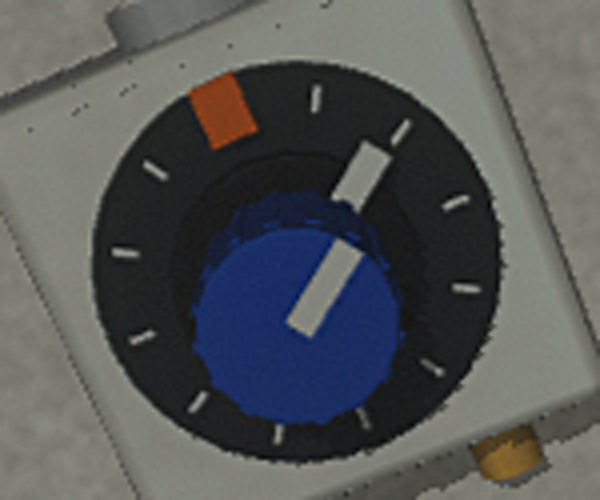

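Run:
```python
from h import *
p={n:wray("w1",245+u/4,115+v/4,z) for n,u,v,z in[("dial",296.5,262,.0625),("cap",299,326,.113),("mark",224,112,.067),("tip",375,150,.0745),("pin",343,200,.0745),("l0",299,331,.113),("l1",348,245,.113)]}
for k in p:print(k,p[k].round(4))
a=lambda d:np.degrees(np.arctan2(d[1],d[0])).round(1)
print(a(p["mark"]-p["dial"]),a(p["tip"]-p["dial"]),a(p["tip"]-p["pin"]),a(p["l1"]-p["l0"]))
```

```text
dial [0.5359 0.1543 0.0625]
cap [0.5348 0.1547 0.113 ]
mark [0.5745 0.1494 0.067 ]
tip [0.5506 0.125  0.0745]
pin [0.5449 0.1367 0.0745]
l0 [0.5339 0.1553 0.113 ]
l1 [0.5438 0.1379 0.113 ]
-7.2 -63.2 -63.7 -60.5
```

```bash
python3 -m inch '[[[-0.1,0.25,3,0,0,0,-1],[0,0,3,0,0,0,-1],[0,0,2.2,0,0,0,-1],[0,0,2,0,0,0,-1],[0,0,0,0,0,0,-1]]]' 25 && python3 -m inch '[[[0,0,0,0,0,0,1],[0,0,0,0,0,0,1],[0,0,0,0,0,0,1],[0,0,0,0,0,0,1],[0,0,0,0,0,0,1]]]' 25 && python3 -m inch '[[[0,0,0,0,0,0,1],[0,0,0,0,0,0,1],[0,0,0,0,0,0,1],[0,0,0,0,0,0,1],[0,0,0,0,0,0,1]]]'; python3 -c "from h import *;wrist('w2')"
```

```text
t: 3.3
tool_pos: [0.5329, 0.1541, 0.0806]
orientation: [3.02, -0.854, -0.009]
force: [-0.8, -0.4, 0.3]
opening: 0.0932
t: 3.8
tool_pos: [0.536, 0.1547, 0.0848]
orientation: [-3.021, 0.86, -0.001]
force: [0.1, 0.9, 0.8]
opening: 0.0578
t: 4.3
tool_pos: [0.5356, 0.1547, 0.0841]
orientation: [3.021, -0.861, -0.0]
force: [0.3, 0.4, 0.2]
opening: 0.0178
4.3 [0.5356 0.1547 0.0841] yaw -31.8 q6 2.31 [0.3 0.4 0.2]
```

View pics/w2.png

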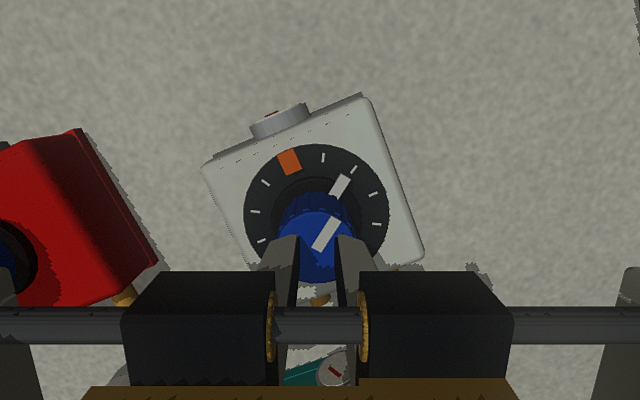

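The opening is 17.8 mm, less than the 43 mm cap, and there is no force, so the fingers are not on the cap. They may be above it. I'll check from the scene camera.

Run:
```python
from h import *
s=robot.read_camera("scene")["image"][110:270,270:430]
w=cv2.imread("pics/w2.png")[180:320,240:400]
cv2.imwrite("pics/s2.png",np.hstack([cv2.resize(i,(400,400),interpolation=cv2.INTER_CUBIC) for i in(s,w)]))
t=robot.read_state();print(t["opening"],t["tool_pos"],t["force"],t["q"])
```

```text
0.009452543784013084 [0.53557259 0.15467122 0.08410197] [ 0.20703161 -0.31726382  0.44762799] [1.89162770e-01 8.78129870e-02 1.72363327e+00 1.23252952e-05
 1.33024075e+00 2.31488750e+00]
```

View pics/s2.png

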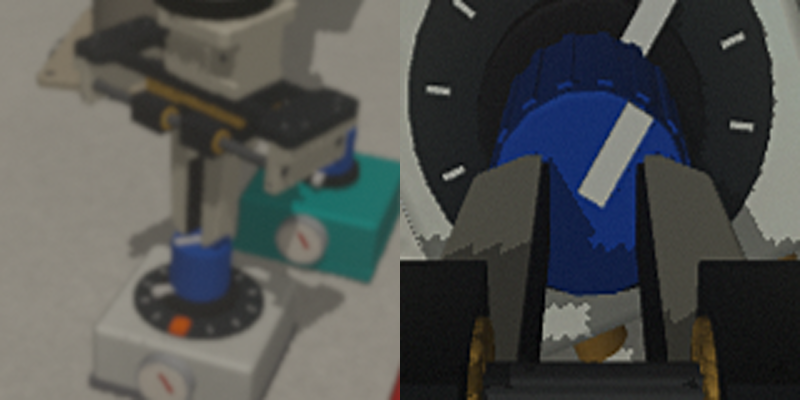

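The fingers have closed just above the cap top, so the real fingertips sit about 30 mm higher than the reported TCP. I'll open, go 28 mm lower and close again.

```bash
python3 -m inch '[[[0,0,-0.3,0,0,0,-1],[0,0,0,0,0,0,-1],[0,0,0,0,0,0,-1],[0,0,0,0,0,0,-1],[0,0,0,0,0,0,-1]]]' && python3 -m inch '[[[0,0,0,0,0,0,-1],[0,0,0,0,0,0,-1],[0,0,0,0,0,0,-1],[0,0,0,0,0,0,-1],[0,0,0,0,0,0,-1]]]' && python3 -m inch '[[[0,0,1,0,0,0,-1],[0,0,1,0,0,0,-1],[0,0,1.1,0,0,0,-1],[0,0,0,0,0,0,-1],[0,0,0,0,0,0,-1]]]'  && python3 -m inch '[[[0,0,0,0,0,0,1],[0,0,0,0,0,0,1],[0,0,0,0,0,0,1],[0,0,0,0,0,0,1],[0,0,0,0,0,0,1]]]' 25 && python3 -m inch '[[[0,0,0,0,0,0,1],[0,0,0,0,0,0,1],[0,0,0,0,0,0,1],[0,0,0,0,0,0,1],[0,0,0,0,0,0,1]]]'
```

```text
t: 4.9
tool_pos: [0.5356, 0.1547, 0.0871]
orientation: [3.021, -0.861, -0.0]
force: [0.1, 0.1, -0.1]
opening: 0.045
t: 5.4
tool_pos: [0.5356, 0.1547, 0.0871]
orientation: [-3.021, 0.861, -0.0]
force: [-0.1, -0.9, -0.4]
opening: 0.0849
t: 5.9
tool_pos: [0.5349, 0.1545, 0.0553]
orientation: [3.021, -0.86, -0.002]
force: [-0.3, -0.1, -0.3]
opening: 0.0928
t: 6.4
tool_pos: [0.5357, 0.1547, 0.0563]
orientation: [-3.021, 0.861, -0.0]
force: [-0.8, -0.5, 0.2]
opening: 0.0577
t: 6.9
tool_pos: [0.5358, 0.155, 0.0563]
orientation: [-3.021, 0.86, -0.0]
force: [1.5, 2.2, 0.6]
opening: 0.0415
```

Gripped at 41.5 mm. Next I'll turn most of the way (49°) and then look.

```bash
python3 -m inch '[[[0,0,0,0,0,-7,1],[0,0,0,0,0,-7,1],[0,0,0,0,0,-7,1],[0,0,0,0,0,-7,1],[0,0,0,0,0,0,1]]]' && python3 -m inch '[[[0,0,0,0,0,-7,1],[0,0,0,0,0,-7,1],[0,0,0,0,0,-7,1],[0,0,0,0,0,0,1],[0,0,0,0,0,0,1]]]'
python3 - <<'E'
from h import *
wrist('w3')
w=cv2.imread("pics/w3.png")[110:310,220:420];cv2.imwrite("pics/w3c.png",cv2.resize(w,None,fx=3,fy=3,interpolation=cv2.INTER_CUBIC))
E
```

```text
t: 7.4
tool_pos: [0.5359, 0.1551, 0.0563]
orientation: [-3.139, 0.101, -0.001]
force: [2.2, 2.6, -0.8]
opening: 0.0414
t: 7.9
tool_pos: [0.5359, 0.1552, 0.0563]
orientation: [-3.106, -0.464, -0.001]
force: [1.8, 4.6, -0.2]
opening: 0.0418
7.9 [0.5359 0.1552 0.0563] yaw 16.99 q6 1.46 [ 1.8  4.6 -0.2]
```

View pics/w3c.png

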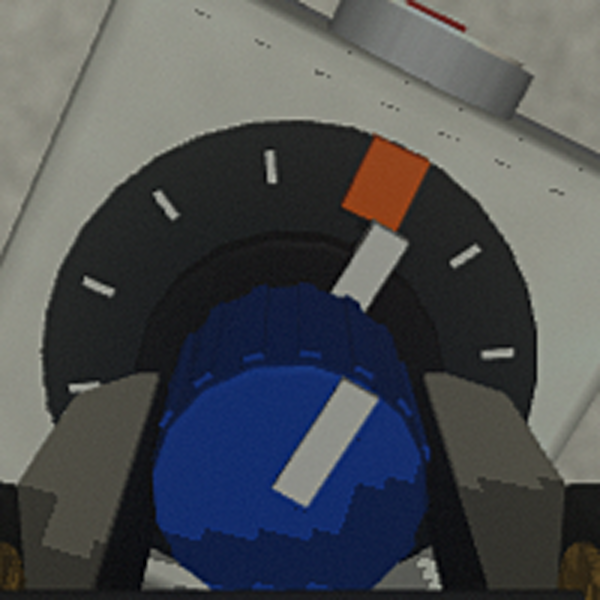

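```bash
cat > a.py <<'E'
from h import *
def go(name,x0,y0,f,pts):
    p={n:wray(name,x0+u/f,y0+v/f,z) for n,u,v,z in pts}
    a=lambda d:np.degrees(np.arctan2(d[1],d[0])).round(1)
    c=np.array([.5357,.1547,0])
    for k in p:print(k,p[k].round(4),a(p[k]-c),(np.hypot(*(p[k]-c)[:2])*1e3).round(1))
    print("line",a(p["l1"]-p["l0"]),"ptr",a(p["tip"]-p["pin"]), "markedge",a(p["mo"]-p["mi"]))
E
python3 - <<'E'
from a import *
go("w3",220,110,3,[("mark",386,182,.067),("mo",402,146,.067),("mi",370,217,.067),("tip",389,231,.0745),("pin",349,296,.0745),("l0",290,497,.113),("l1",361,388,.113)])
E
```

```text
mark [0.5759 0.1499 0.067 ] -6.8 40.4
mo [0.5829 0.1492 0.067 ] -6.6 47.5
mi [0.5689 0.1506 0.067 ] -7.0 33.4
tip [0.569  0.1477 0.0745] -11.8 34.1
pin [0.5557 0.1508 0.0745] -11.2 20.4
l0 [0.5347 0.1552 0.113 ] 150.3 1.1
l1 [0.5542 0.1506 0.113 ] -12.4 19.0
line -13.4 ptr -12.7 markedge -5.7
```

The pointer is at about −12.2° and the mark at about −6.7°, so I'll turn another 5.5° and recheck.

```bash
python3 -m inch '[[[0,0,0,0,0,-5.5,1],[0,0,0,0,0,0,1],[0,0,0,0,0,0,1]]]'
python3 - <<'E'
from h import *
wrist('w4')
w=cv2.imread("pics/w4.png")[110:310,220:420];cv2.imwrite("pics/w4c.png",cv2.resize(w,None,fx=3,fy=3,interpolation=cv2.INTER_CUBIC))
E
```

```text
t: 8.25
tool_pos: [0.5359, 0.1553, 0.0563]
orientation: [-3.081, -0.612, -0.001]
force: [2.7, 5.2, -1.6]
opening: 0.0412
8.25 [0.5359 0.1553 0.0563] yaw 22.49 q6 1.37 [ 2.7  5.2 -1.6]
```

View pics/w4c.png

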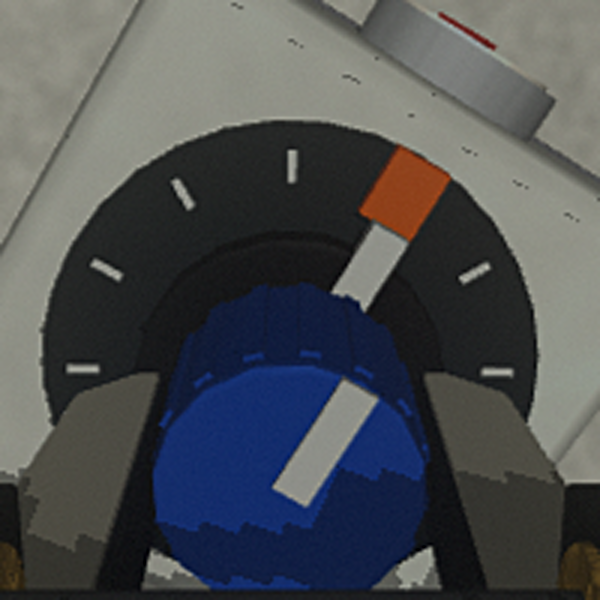

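Run:
```python
from a import *
go("w4",220,110,3,[("mark",405.5,193.5,.067),("mo",426,161,.067),("mi",385,226,.067),("tip",390,231,.0745),("pin",349,296,.0745),("l0",290,497,.113),("l1",361,388,.113)])
```

```text
mark [0.5756 0.1498 0.067 ] -7.0 40.2
mo [0.5824 0.1488 0.067 ] -7.2 47.1
mi [0.5687 0.1507 0.067 ] -6.8 33.2
tip [0.5697 0.1509 0.0745] -6.3 34.2
pin [0.556  0.1528 0.0745] -5.3 20.4
l0 [0.5348 0.1553 0.113 ] 149.1 1.1
l1 [0.5546 0.1525 0.113 ] -6.6 19.0
line -7.9 ptr -7.8 markedge -7.9
```

The pointer is aligned within about 1°. Now I'll pull straight up, slightly past the 16 mm stop.

```bash
python3 -m inch '[[[0,0,-0.4,0,0,0,1],[0,0,-0.4,0,0,0,1],[0,0,-0.4,0,0,0,1],[0,0,-0.3,0,0,0,1],[0,0,0,0,0,0,1]]]' && python3 -m inch '[[[0,0,-0.2,0,0,0,1],[0,0,-0.2,0,0,0,1],[0,0,0,0,0,0,1],[0,0,0,0,0,0,1]]]'; python3 -c "
from h import *
wrist('w5')"
```

```text
t: 8.8
tool_pos: [0.5359, 0.1552, 0.0714]
orientation: [-3.081, -0.612, -0.001]
force: [1.7, 5.1, -0.1]
opening: 0.0414
t: 9.2
tool_pos: [0.535, 0.155, 0.0727]
orientation: [-3.08, -0.613, 0.002]
force: [8.7, 6.0, -16.6]
opening: 0.0416
9.2 [0.535  0.155  0.0727] yaw 22.52 q6 1.37 [  8.7   6.  -16.6]
```

The stop was reached: the tool rose 16.4 mm and the pull is 17 N. I'll relax, let go and retreat.

```bash
python3 -m inch '[[[0,0,0.2,0,0,0,1],[0,0,0,0,0,0,-1],[0,0,0,0,0,0,-1],[0,0,0,0,0,0,-1],[0,0,0,0,0,0,-1]]]' && python3 -m inch '[[[0,0,0,0,0,0,-1],[0,0,0,0,0,0,-1],[0,0,0,0,0,0,-1],[0,0,0,0,0,0,-1],[0,0,0,0,0,0,-1]]]' && python3 -m inch '[[[0,0,-2,0,0,0,-1],[0,0,-3,0,0,0,-1],[0,0,-3,0,0,0,-1],[0,0,-2,0,0,0,-1],[0,0,0,0,0,0,-1]]]'
python3 - <<'E'
from h import *
wrist('w6')
s=robot.read_camera("scene")["image"][185:260,300:400]
w=cv2.imread("pics/w6.png")[100:250,220:420]
cv2.imwrite("pics/f.png",np.vstack([cv2.resize(i,(400,300),interpolation=cv2.INTER_CUBIC) for i in(w,s)]))
E
```

```text
t: 9.75
tool_pos: [0.5355, 0.1544, 0.0732]
orientation: [3.08, 0.617, -0.0]
force: [0.6, 0.2, -0.1]
opening: 0.0686
t: 10.25
tool_pos: [0.5356, 0.1547, 0.0731]
orientation: [3.08, 0.618, -0.0]
force: [0.2, -0.1, -0.6]
opening: 0.0931
t: 10.75
tool_pos: [0.5379, 0.1552, 0.1772]
orientation: [3.08, 0.618, 0.01]
force: [0.0, 0.6, 1.0]
opening: 0.0931
10.75 [0.5379 0.1552 0.1772] yaw 22.7 q6 1.36 [0.  0.6 1. ]
```

View pics/f.png

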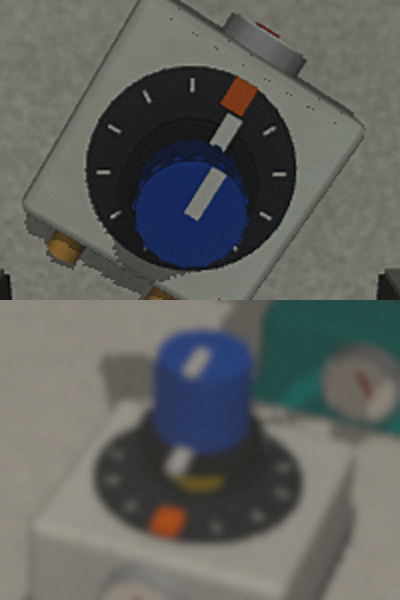

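The knob is up, with a yellow band showing beneath it, and the pointer is toward the mark. Next is a numeric check of the angle.

Run:
```python
from a import *
go("w6",220,100,2,[("mark",239.5,97,.067),("mo",248,81,.067),("mi",231,113,.067),("tip",234,117,.0905),("pin",217,147,.0905),("l0",190,217,.129),("l1",220,171,.129)])
```

```text
mark [0.5752 0.1493 0.067 ] -7.8 39.8
mo [0.5829 0.1487 0.067 ] -7.2 47.6
mi [0.5673 0.1499 0.067 ] -8.6 32.0
tip [0.5692 0.1508 0.0905] -6.7 33.7
pin [0.5552 0.1522 0.0905] -7.2 19.6
l0 [0.5343 0.1554 0.129 ] 152.5 1.5
l1 [0.5544 0.1522 0.129 ] -7.8 18.9
line -9.2 ptr -5.9 markedge -4.5
```

Aligned within about 1°, raised and released, so I'm handing it in.

```bash
python3 -c "
from plant import robot
print(robot.close_job())"
```

```text
the job is handed in; nothing more can be done
None
```

The blue knob now points at the orange mark and is pulled up to its stop. I turned it about 54.5° anticlockwise until the pointer was on the mark, then pulled it straight up, let go and retreated.

- **Pointer:** in the last wrist picture it stands at about −7°, and the mark at about −7.5°. Individual readings scatter by 1–2°.
- **Lift:** the tool rose 16.4 mm and met the stop at about 17 N. A yellow band now shows under the knob.
- **After release:** the gripper is fully open, the tool is about 10 cm higher, and the wrist force is near zero. The job was handed in at about 11 s.
- **First grasp missed:** the fingertips sit about 30 mm higher than the reported TCP, so the first close shut in the air above the cap. It showed no contact force, and I went 28 mm lower and gripped properly.
- **Green knob and look-alikes:** the arm passed over the green regulator at height, and no contact force was recorded. I did not take a separate final picture of the green knob or the look-alikes.

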